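# Power up and key the radio

### The arm

A 6-joint arm with a two-finger parallel gripper is mounted at the origin on a cart in front of the work surface, level with it; the furniture and walls round the work are solid. World frame = base frame: x ahead of the robot, y to its left, z up, the work surface at z = 0. Lengths are in m, angles in degrees, forces in N, time in s.
With the tool pointing down it reaches from about 0.375 to 0.9 m from the base axis. Payload 3.1 kg.
Tool frame: the origin (TCP) lies midway between the tips of the shut fingers; the grasp point (between the pads) lies 19 mm behind it; z points along the fingers, y is the line along which they close (so a half turn about z gives the same grasp; the last joint's range is limited). The gripper opens to 87 mm and grips with 3 to 60 N. Pads are 19 mm wide; open, the fingers measure 117 mm over their backs; the gripper's body (75 mm by 190 mm) begins 51 mm behind the grasp point.
Start: joints at [-85.8, 30.224, 82.088, -0, 67.689, -10.227], TCP at [0.156, -0.605, 0.223] pointing down, gripper open.
Joint ranges: [-176.69, 176.69], [-43.24, 126.21], [12.49, 139.97], [-82, 262], [0, 151.66], [-163.58, 163.58]. Speed limits (degrees/s): [159.86, 159.86, 180, 180, 180, 180].

### API

Orientations are given as a 3x3 rotation matrix whose columns are the frame's x, y, z axes.
In Python, from rig import bot, cams, hand_in gives the robot as it stands (bot), with the cameras (cams) and the job as plain functions.
- The arm moves only by the tool tcp_steps, called after ">>>" as name(argument=value, ...), one argument or row to a line, values as JSON. Schema: {"type":"object","properties":{"motion":{"type":"array","items":{"type":"array","items":{"type":"array","items":{"type":"number"},"minItems":7,"maxItems":7},"minItems":1,"maxItems":20},"minItems":1,"maxItems":1},"only":{"type":"string"},"quiet":{"type":"boolean"},"lines":{"type":"string"}},"required":["motion"],"additionalProperties":false}. motion is a list that holds a single list of rows (three levels of brackets), with 1 to 20 rows, each of 7 numbers: dx, dy, dz in fractions of the full range, 1 being 1 m, then a rotation vector rx, ry, rz in parts of the range, where 1.0 means 90 degrees, then the opening from 0.0 (shut) to 1.0 (fully open); each row is the pose to reach, as a shift and turn from the pose commanded when the call began, along the tool's axes at that moment; what a row does not reach only later rows make up. A row lasts 1/10 s, in which the tool goes at most 0.05 m and 8.59 degrees, less where a joint would pass 70% of its speed; a pose out of reach is approached as far as the arm can. The fingers move at their own pace and stop on an object; the grip force is fixed at half the most. Time passes only in rows, so rows that do not move let the fingers close. The tool returns the time, the measured TCP pose, the force, the opening and the grip force at its end. only (a regular expression) keeps the lines of the reply that match it, lines (a string "A,B") keeps lines A to B, and quiet returns only ok. Shift and turn numbers lie between -1 and 1, and a call with a number outside is refused. Input that does not fit is refused with a message, and nothing moves.
- bot.read_state(): the state, without advancing time (a new reading comes with each control period).
- cams.capture(name): name is "scene" or "top" or "wrist"; returns a dict with "color" (420x560x3 uint8, red, green, blue), "K" (3x3 intrinsics, pixels), "view" (4x4, takes a point from world to camera coordinates); the wrist camera has in their place "mount" (4x4, takes a point from camera to tool coordinates, whose origin is the TCP and whose axes are the flange's). Camera axes: x right, y up, looking along -z (the intrinsics and any distortion apply to the point x, -y, -z); pixel columns grow to the right and rows downward; lengths in m; the calibration is good to about 2 mm. A picture is of the moment at which its call begins: read the wrist's pose just before it. There is no depth.
- hand_in(): hands the job in; it is judged then, once.
The state is a dict: "time_s": time; "joint_positions": joint angles; "qvel": joint speeds; "tau": joint torques, N m; "position": TCP position; "tcp_rot": TCP orientation; "force": force on the tool from outside, world axes, zero at the start; "moment": the same for the moment, N m; "opening": opening from 0.0 (shut) to 1.0 (fully open); "grasp_force": force on a finger pad.
Only numpy, scipy, OpenCV 4.12 (cv2) and the standard library are available. Lean on these libraries where they do the work, as an engineer would, in place of code of your own. Each camera call takes 0.05 s, during which the arm holds its last target. There are 200 camera calls.

### The job

Put the radio on the air by pressing with the closed fingers, in this order: switch on the power strip by pressing down the raised half of its rocker, then press the round key of the antenna selector fully down so that it stays, then press the wide push-to-talk bar fully down and keep holding it there: the program finishes while holding the bar. Leave the square key up, pick nothing up, and leave the three devices and the things around them in their places.

Things in the scene. Friction and masses are not known exactly. Their poses are not given: they have to be found in the camera images.
- strip: Loose off-white power strip, 50 mm wide (its x), about 305 mm long (its y, from y=-142 to +163 mm), body top 34 mm above its underside; lies roughly across the bare wood at the left, 2.6 mm below the mat (z=0). Origin on its middle line, at the underside. Its rocker switch sits at its y=-112 mm, the end nearer the middle of the desk. 0.45 kg.
- strip_switch (a joint): Rocker of the power strip, rad: starts near 0 = off (the half on the strip's -x side, towards the robot, stands up), 0.349 = fully on (that half down, the other half up). It tips about an axis along the strip's y, 31 mm above the strip's underside; no spring, stays where it is left; about 3 N on the raised half tips it.
- rocker_near (a point): Middle of the top of the rocker half on the robot's side (strip -x), raised when off; 10 mm (strip x) by 12 mm (strip y), sloping 10 deg, its middle 38 mm above the strip's underside when off, 36 mm (outer end 35 mm) when on. Moves with the rocker; axes as the strip's at joint 0. Aim broad closed fingertips some 8 mm further out (strip -x) so that they do not bear on the other half.
- rocker_far (a point): Middle of the top face of the other rocker half (strip's +x side), 10 x 12 mm, lower when off, its middle 36 mm above the strip's underside; rises when on.
- selector: Loose antenna selector: pale brushed-aluminium box 84 mm (its x) by 130 mm (its y), top 40 mm above the mat, three coax sockets at the back (+x). Origin under its middle, on the mat. Two keys on the top: a round one 28 mm to the left (+y) and a square one 28 mm to the right (-y). 0.8 kg. It may stand in the middle with the push-to-talk base at the right, or the other way round.
- round_key (a joint): Round grey key of the selector (26 mm across), m: 0 = up, 0.007 = fully down; starts at 0 to 0.001. No spring: it stays where it is left; moves at about 3 N, straight down.
- round_key_top (a point): Centre of the round key's top face: 52 mm above the mat when up, 45 mm when down (then 5 mm proud of the box).
- square_key (a joint): Square grey key of the selector (24 x 24 mm), same travel and feel; starts at 0 and is to be left up.
- square_key_top (a point): Centre of the square key's top face, 52 mm above the mat when up.
- talk_base: Loose push-to-talk desk base: grey box 110 mm (its x) by 90 mm (its y), top 30 mm above the mat, a low round socket behind (+x), wide black bar in front. Origin under its middle, on the mat. 0.9 kg.
- talk_bar (a joint): Wide black push-to-talk bar, m: 0 = up, 0.007 = fully down, straight down. Sprung: about 2 N to start, 5 N to hold it fully down; comes back up when let go.
- talk_bar_top (a point): Centre of the bar's top face (26 mm along the base's x, 70 mm along its y), 20 mm in front (-x) of the base's middle; 42 mm above the mat when up, 35 mm when down.
- loupe: Bystander, to be left alone: black eyeglass loupe, a 37 mm wide, 34 mm high cup, standing between strip and boxes. Origin under its middle.
- battery: Bystander, to be left alone: block battery 18x27 mm, 49 mm tall, standing. Origin under its middle.
- spare_knob: Bystander, to be left alone: black fluted knob, 30 mm wide, 19 mm high, lying on its base behind the middle. Origin under its middle.
- phone: Bystander, to be left alone: phone 158x80x10 mm lying flat at the back. Origin under its middle.
- crystal: Bystander, to be left alone: small dark crystal holder 42x28x11 mm with two pins. Origin under its middle.
- tape: Bystander, to be left alone: roll of black tape, 62 mm wide, 19 mm high, lying flat at the right. Origin under its middle.
- valve_voltmeter: Tall fixed meter behind the middle of the desk, to be kept clear of: about 122 mm wide (y), 200 mm high, with a carrying handle up to 240 mm; its front stands 55 mm nearer the robot than its origin, two knobs low on the front another 25 mm nearer. Origin at its underside.

How it is judged (in metres and radians):
On the way, in this order (a step that is already met when the one before it is completed fails the run):
1. the rocker of the power strip is switched on (value of joint strip_switch above 0.26 rad), for 0.1 s.
2. the round key is fully down (value of joint strip_switch above 0.26 rad and value of joint round_key above 0.0055 m), for 0.1 s.
3. the talk bar is held fully down by the fingers (value of joint talk_bar above 0.0055 m and contact force between the fingers and talk_base above 1.5 N), for 0.2 s.
At the end, for the whole second after the job is handed in: Rocker on (over 0.26 of 0.349 rad), round key down and the talk bar held down by the fingers (each over 5.5 of 7 mm, fingers pressing the base with over 1.5 N), square key up (under 2 mm), the three devices on the desk within 30 mm of where they stood (all of step 2 and all of step 3 and value of joint square_key below 0.002 m and height (world z) of each of strip, selector, talk_base below 0.012 m and distance of each of strip, selector, talk_base from where it was at the start of the episode below 0.03 m); the arm keeps its last pose, push and grip.
It fails at once if the square key is pressed (value of joint square_key above 0.002 m).
It fails at once if the round key is pressed while the power strip is still off (value of joint round_key above 0.004 m and value of joint strip_switch below 0.2 rad).
It fails at once if the talk bar is pressed before the round key is down (value of joint talk_bar above 0.003 m and value of joint round_key below 0.005 m).
It fails at once if the power strip, the selector or the talk base is lifted (over 12 mm), tipped (over 0.2 rad) or pushed more than 30 mm out of place (height (world z) of any of strip, selector, talk_base above 0.012 m or angle between any of strip, selector, talk_base's own z axis and vertical above 0.2 rad or distance of any of strip, selector, talk_base from where it was at the start of the episode above 0.03 m).
It fails at once if a bystander is moved more than 20 mm (distance of any of loupe, battery, spare_knob, phone, crystal, tape from where it was at the start of the episode above 0.02 m).
It also fails if it takes over 51 s, if anything falls off the work surface, if the arm or the gripper's body presses on something with over 40 N, if the wrist force passes 120 N, or if a joint passes its speed limit or range.

## Working session

There is one attempt and no reset: what is moved stays moved. The work goes in short steps, Python scripts to look and compute and a tool call to move; the robot and the scene stay as the last step left them, time stands still between calls to the robot, and variables do not carry over. Pictures are saved under pics/ and viewed, at most 10 in all, crops included, and the job is handed in when it is done.

```bash
mkdir -p pics; ls
```

Run:
```python
from rig import bot, cams, hand_in
import cv2,numpy as np,pickle
s=bot.read_state();print(s['time_s'],s['position'],np.round(s['tcp_rot'],3),s['opening'])
d={}
for n in("scene","top"):
    c=cams.capture(n);d[n]=c;cv2.imwrite(f"pics/{n}.png",c['color'][:,:,::-1]);print(n,{k:(np.round(v,3).tolist()) for k,v in c.items() if k!='color'})
pickle.dump(d,open('d.pkl','wb'))
```

```text
pics
rig.py
0.0 [ 0.15567142 -0.60455088  0.22157176] [[ 0.968  0.249 -0.   ]
 [ 0.249 -0.968  0.002]
 [ 0.    -0.002 -1.   ]] 1.0019990304202735
scene {'K': [[383.657, 0.0, 284.085], [0.0, 383.657, 213.261], [0.0, 0.0, 1.0]], 'view': [[-0.762, -0.647, -0.018, 0.397], [0.283, -0.358, 0.89, -0.214], [-0.582, 0.673, 0.456, -0.843], [0.0, 0.0, 0.0, 1.0]]}
top {'K': [[403.003, 0.0, 278.957], [0.0, 403.003, 217.096], [0.0, 0.0, 1.0]], 'view': [[0.028, -1.0, -0.014, -0.009], [0.984, 0.025, 0.176, -0.552], [-0.176, -0.019, 0.984, -1.054], [0.0, 0.0, 0.0, 1.0]]}
```

View pics/top.png

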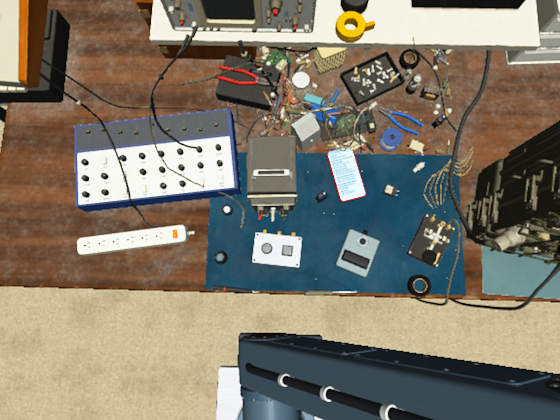

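View pics/scene.png

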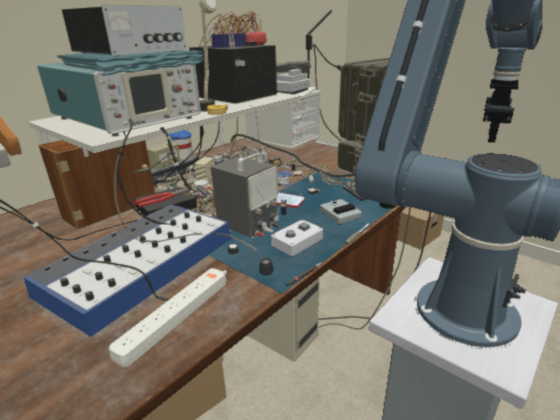

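The top view shows the strip with its orange rocker near (175,234). The selector is in the middle, with the round key at (266,248) and the square key at (288,251). The talk base is to the right with its bar at about (354,260). I'll enlarge these and locate them.

Create h.py:
```python
import numpy as np,pickle,cv2
def w(c,u,v,z,view=None):
    V=c['view'] if view is None else view
    d=np.linalg.inv(c['K'])@[u,v,1.]; d=np.array([d[0],-d[1],-d[2]])
    R,t=V[:3,:3],V[:3,3]; o=-R.T@t; r=R.T@d
    return o+r*(z-o[2])/r[2]
```

Run:
```python
from h import *
d=pickle.load(open('d.pkl','rb'));i=d['top']['color'][:,:,::-1]
a=cv2.resize(i[215:275,70:230],None,fx=5,fy=5,interpolation=2);b=cv2.resize(i[222:282,240:400],None,fx=5,fy=5,interpolation=2)
cv2.imwrite('pics/crop1.png',np.vstack([a,b]))
c=d['top']
for n,u,v,z in [('rocker',175,234,.035),('stripL',78,246,.031),('stripR',187,233,.031),('round',266,248,.052),('square',288,251,.052),('bar',354,260,.042),('loupe',221,257,.034)]:print(n,w(c,u,v,z).round(3))
```

```text
rocker [0.5   0.292 0.035]
stripL [0.46  0.56  0.031]
stripR [0.504 0.26  0.031]
round [0.466 0.039 0.052]
square [ 0.46  -0.021  0.052]
bar [ 0.441 -0.199  0.042]
loupe [0.44  0.162 0.034]
```

View pics/crop1.png

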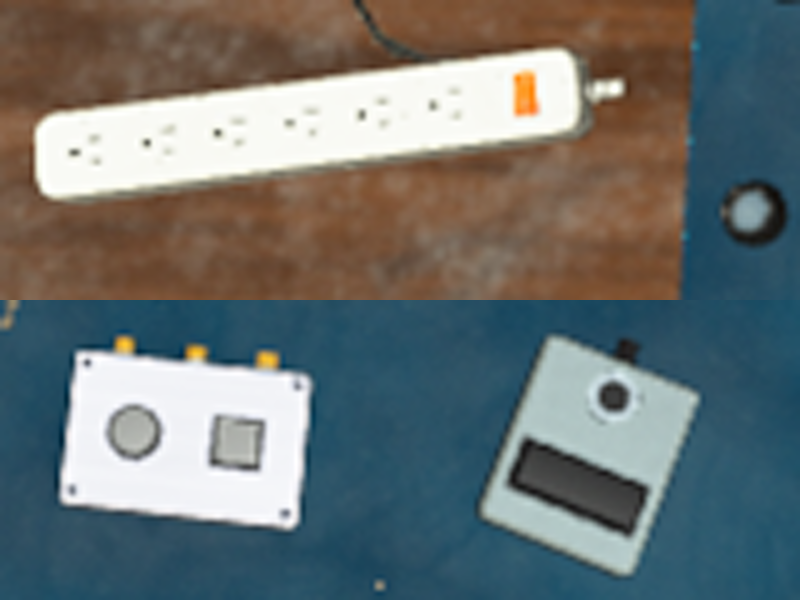

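The crop gives sharper centres (full-image pixels): rocker (174.8,233.4), round key (266.4,247.8), square key (287,250.2), bar (355.2,259). I'll cross-check them with the scene camera and work out the moves in tool axes.

Add to h.py:
```python
def proj(c,p):
    q=c['view'][:3,:3]@p+c['view'][:3,3]; q=c['K']@[q[0],-q[1],-q[2]]; return q[:2]/q[2]
def tool(s,p):return (np.array(s['tcp_rot']).T@(np.array(p)-s['position'])).round(4)
```

Run:
```python
from h import *
from rig import bot, cams, hand_in
d=pickle.load(open('d.pkl','rb'))
for n,box in(('top',(160,220,190,245)),('scene',(195,260,225,290))):
    c=d[n];h=cv2.cvtColor(c['color'],cv2.COLOR_RGB2HSV);x0,y0,x1,y1=box
    m=((h[...,0]<16)&(h[...,1]>130)&(h[...,2]>150)).astype(np.uint8);k=np.zeros_like(m);k[y0:y1,x0:x1]=1
    ys,xs=np.nonzero(m*k);print(n,len(xs),xs.mean(),ys.mean(),w(c,xs.mean(),ys.mean(),.0345).round(4))
c=d['top'];s=bot.read_state()
P={n:w(c,u,v,z) for n,u,v,z in[('rocker',174.8,233.4,.0345),('round',266.4,247.8,.052),('square',287,250.2,.052),('bar',355.2,259,.042)]}
for n,p in P.items():print(n,p.round(4),proj(d['scene'],p).round(1),tool(s,p))
i=d['scene']['color'][:,:,::-1];cv2.imwrite('pics/crop2.png',cv2.resize(i[190:290,195:365],None,fx=4.7,fy=4.7,interpolation=2))
```

```text
top 15 175.0 234.8 [0.4977 0.2923 0.0345]
scene 9 211.0 275.22222222222223 [0.4982 0.2965 0.0345]
rocker [0.5016 0.2932 0.0345] [211.1 274. ] [ 0.5586 -0.7829  0.1889]
round [0.4668 0.0377 0.052 ] [289.9 230.9] [ 0.4612 -0.5442  0.1709]
square [ 0.4618 -0.0179  0.052 ] [303.6 223.9] [ 0.4426 -0.4916  0.1708]
bar [ 0.444  -0.2024  0.042 ] [343.6 206.4] [ 0.3793 -0.3173  0.1804]
```

View pics/crop2.png

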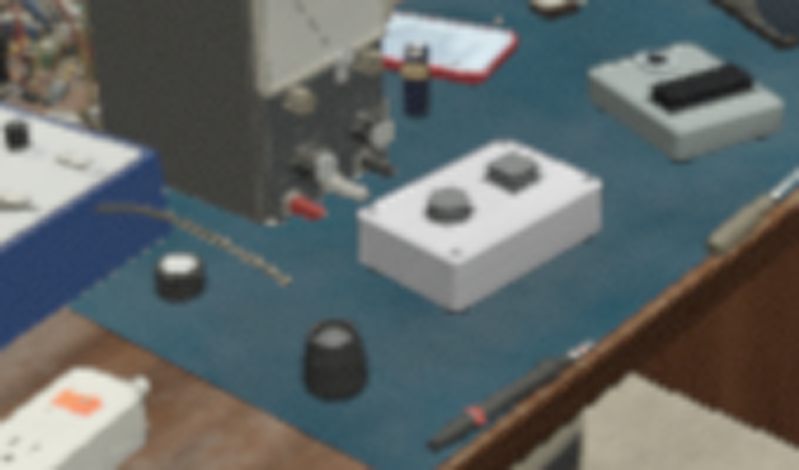

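The scene-camera projections agree within about 1 px. Target over the rocker is (0.4866, 0.292), with the tool x axis along the strip's x (rz +6°). I'll move there by way of (0.40,-0.30) and (0.44,0), with the fingers shut.

The rows are not in the units I measure in: turns go in shares of 90 degrees. I convert before sending: 6 degrees / 90 = 0.0667.

>>> tcp_steps(
  motion=[
    [[0.16,-0.12,0,0,0,0,0],[0.312,-0.234,0,0,0,0.0333,0],[0.312,-0.234,0,0,0,0.0667,0],[0.312,-0.234,0,0,0,0.0667,0],[0.312,-0.234,0,0,0,0.0667,0],[0.312,-0.234,0,0,0,0.0667,0],[0.312,-0.234,0,0,0,0.0667,0],[0.312,-0.234,0,0,0,0.0667,0],[0.312,-0.234,0,0,0,0.0667,0],[0.312,-0.234,0,0,0,0.0667,0],[0.426,-0.515,0,0,0,0.0667,0],[0.426,-0.515,0,0,0,0.0667,0],[0.426,-0.515,0,0,0,0.0667,0],[0.426,-0.515,0,0,0,0.0667,0],[0.426,-0.515,0,0,0,0.0667,0],[0.426,-0.515,0,0,0,0.0667,0],[0.426,-0.515,0,0,0,0.0667,0],[0.426,-0.515,0,0,0,0.0667,0],[0.426,-0.515,0,0,0,0.0667,0]],
  ],
)

```text
time_s: 2.0
position: [0.4403, -0.0021, 0.2225]
tcp_rot: [[0.989, 0.145, 0.0], [0.145, -0.989, -0.001], [0.0, 0.001, -1.0]]
force: [0.1, -0.8, -0.1]
opening: 0.005
grasp_force: 0.0
```

Run:
```python
from h import *;from rig import bot, cams, hand_in
s=bot.read_state();print(np.round(s['tcp_rot'],3),tool(s,[.4866,.2921,.06]))
```

```text
[[ 0.989  0.145  0.   ]
 [ 0.145 -0.989 -0.001]
 [ 0.     0.001 -1.   ]] [ 0.0883 -0.2846  0.1623]
```

>>> tcp_steps(
  motion=[
    [[0.088,-0.285,0,0,0,0,0],[0.088,-0.285,0,0,0,0,0],[0.088,-0.285,0,0,0,0,0],[0.088,-0.285,0,0,0,0,0],[0.088,-0.285,0,0,0,0,0],[0.088,-0.285,0,0,0,0,0],[0.088,-0.285,0,0,0,0,0],[0.088,-0.285,0.05,0,0,0,0],[0.088,-0.285,0.1,0,0,0,0],[0.088,-0.285,0.14,0,0,0,0],[0.088,-0.285,0.162,0,0,0,0],[0.088,-0.285,0.162,0,0,0,0]],
  ],
)

```text
time_s: 3.2
position: [0.4839, 0.2906, 0.0571]
tcp_rot: [[0.99, 0.143, -0.008], [0.143, -0.99, -0.003], [-0.008, 0.002, -1.0]]
force: [-1.3, 0.4, -0.2]
opening: 0.004
grasp_force: 0.0
```

Run:
```python
from h import *;from rig import bot, cams, hand_in
s=bot.read_state();print(tool(s,[.4866,.2921,.0324]))
R=np.eye(4);R[:3,:3]=s['tcp_rot'];R[:3,3]=s['position']
c=cams.capture('wrist');cv2.imwrite('pics/w1.png',c['color'][:,:,::-1])
c['view']=np.linalg.inv(R@c['mount']);print(proj(c,np.array([.4995,.294,.0345])),proj(c,np.array(s['position'])))
pickle.dump(c,open('w1.pkl','wb'))
```

```text
[ 0.0031 -0.0012  0.0247]
[274.95927457 223.44691673] [277.50085086 270.40307269]
```

View pics/w1.png

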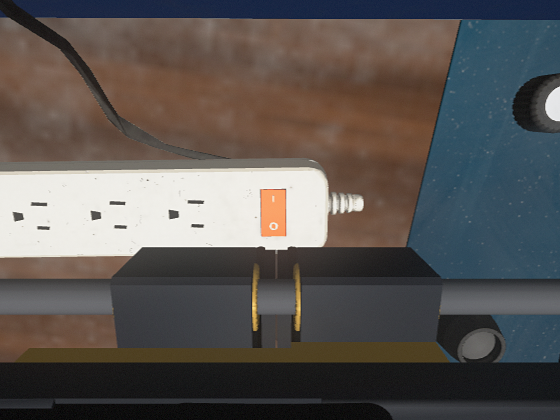

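The wrist view shows the orange rocker, still off, centred at about (273,213), where I predicted (275,223). The arm was still settling, so I'll re-measure at rest.

>>> tcp_steps(
  motion=[
    [[0,0,0,0,0,0,0],[0,0,0,0,0,0,0],[0,0,0,0,0,0,0]],
  ],
)

```text
time_s: 3.55
position: [0.4865, 0.2945, 0.0622]
tcp_rot: [[0.989, 0.146, 0.003], [0.146, -0.989, 0.001], [0.003, -0.001, -1.0]]
force: [-0.2, -0.3, -0.2]
opening: 0.003
grasp_force: 0.0
```

Add to h.py:
```python
def wrist(bot,name):
    s=bot.read_state();R=np.eye(4);R[:3,:3]=s['tcp_rot'];R[:3,3]=s['position']
    c=cams.capture('wrist');cv2.imwrite(f'pics/{name}.png',c['color'][:,:,::-1]);c['view']=np.linalg.inv(R@c['mount']);return s,c
```

Run:
```python
from h import *;from rig import bot, cams, hand_in
s,c=wrist(bot,'w2');print(c['K'].round(1).tolist(),np.round(c['mount'],3).tolist())
h=cv2.cvtColor(c['color'],cv2.COLOR_RGB2HSV);m=(h[...,0]<16)&(h[...,1]>150)&(h[...,2]>180);m[260:]=0
ys,xs=np.nonzero(m);print(len(xs),xs.min(),xs.max(),ys.min(),ys.max())
u,v=(xs.min()+xs.max())/2,(ys.min()+ys.max())/2;p=w(c,u,v,.0345);print(u,v,p,tool(s,p))
print(proj(c,np.array([.4995,.294,.0345])),w(c,u,ys.min(),.0345),w(c,u,ys.max(),.0345))
```

```text
[[377.5, 0.0, 275.9], [0.0, 377.5, 213.5], [0.0, 0.0, 1.0]] [[0.0, 0.968, 0.252, 0.07], [1.0, -0.0, -0.001, -0.001], [-0.001, 0.252, -0.968, -0.162], [0.0, 0.0, 0.0, 1.0]]
449 268 291 194 238
279.5 216.0 [0.50520004 0.29614489 0.0345    ] [0.0186 0.0011 0.0278]
[281.92487304 226.95732361] [0.51675676 0.29788237 0.0345    ] [0.49329082 0.29435442 0.0345    ]
```

Wrist puts the rocker centre at x=0.505; the other two cameras say about 0.500. I'll split the difference with +3 mm along tool x, then press down slowly.

>>> tcp_steps(
  motion=[
    [[0.003,0,0.005,0,0,0,0],[0.003,0,0.012,0,0,0,0],[0.003,0,0.018,0,0,0,0],[0.003,0,0.022,0,0,0,0],[0.003,0,0.024,0,0,0,0],[0.003,0,0.026,0,0,0,0],[0.003,0,0.028,0,0,0,0],[0.003,0,0.028,0,0,0,0],[0.003,0,0.028,0,0,0,0]],
  ],
)

```text
time_s: 4.5
position: [0.4858, 0.2945, 0.033]
tcp_rot: [[0.989, 0.147, -0.005], [0.147, -0.989, -0.001], [-0.005, 0.001, -1.0]]
force: [-4.5, -1.0, 7.5]
opening: 0.002
grasp_force: 4.2
```

>>> tcp_steps(
  motion=[
    [[0,0,0.002,0,0,0,0],[0,0,0.003,0,0,0,0],[0,0,0.003,0,0,0,0],[0,0,0.003,0,0,0,0]],
  ],
)

```text
time_s: 4.9
position: [0.4859, 0.2945, 0.0325]
tcp_rot: [[0.989, 0.147, -0.004], [0.147, -0.989, -0.001], [-0.004, 0.001, -1.0]]
force: [-8.3, -2.7, 23.5]
opening: 0.007
grasp_force: 12.7
```

>>> tcp_steps(
  motion=[
    [[0,0,-0.02,0,0,0,0],[0,0,-0.05,0,0,0,0],[0,0,-0.08,0,0,0,0],[0,0,-0.08,0,0,0,0],[0,0,-0.08,0,0,0,0],[0,0,-0.08,0,0,0,0]],
  ],
)

```text
time_s: 5.5
position: [0.4874, 0.2946, 0.1085]
tcp_rot: [[0.989, 0.147, -0.002], [0.147, -0.989, -0.001], [-0.002, 0.0, -1.0]]
force: [-0.6, 0.2, -0.3]
opening: 0.005
grasp_force: 0.0
```

Run:
```python
from h import *;from rig import bot, cams, hand_in
s,c=wrist(bot,'w3');cv2.imwrite('pics/w3c.png',cv2.resize(c['color'][150:300,180:380,::-1],None,fx=4,fy=4))
print(tool(s,[.4668,.0377,.15]))
```

```text
[-0.0581  0.2511 -0.0412]
```

View pics/w3c.png

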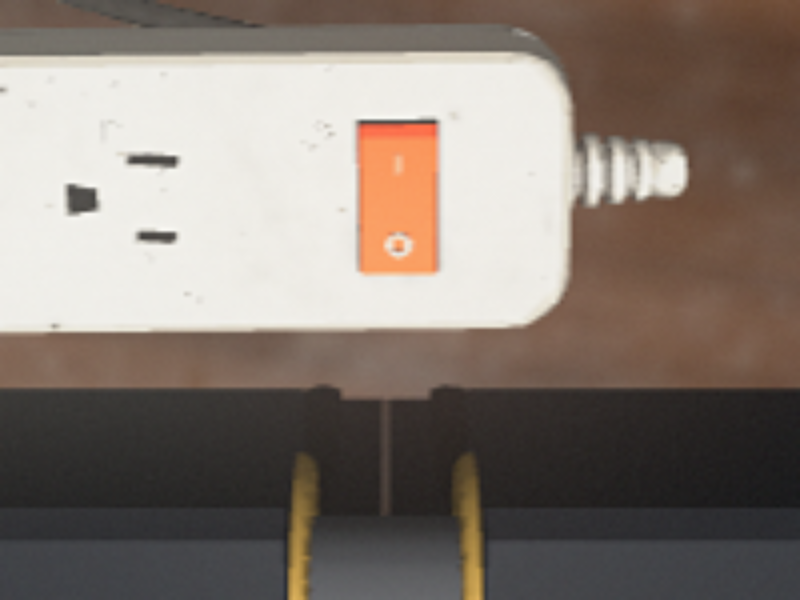

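The rocker is on: its far side face is now exposed as a red band at the top, and the press bottomed out at z=0.0325, as expected. Next I'll check voltmeter clearance before going to the round key.

Run:
```python
from h import *
d=pickle.load(open('d.pkl','rb'))
print(w(d['scene'],251.8,236.4,0),w(d['top'],272,194,.2),w(d['top'],272,207,.2), w(d['top'],265,213,.03))
```

```text
[0.59305076 0.06440883 0.        ] [0.58067276 0.02159249 0.2       ] [0.54908686 0.02060121 0.2       ] [0.56620171 0.0459795  0.03      ]
```

>>> tcp_steps(
  motion=[
    [[0,0,-0.06,0,0,0,0],[0,0,-0.06,0,0,0,0],[-0.05,0.09,-0.06,0,0,0,0],[-0.075,0.25,-0.06,0,0,0,0],[-0.075,0.25,-0.06,0,0,0,0],[-0.075,0.25,-0.06,0,0,0,0],[-0.075,0.25,-0.06,0,0,0,0],[-0.075,0.25,-0.06,0,0,0,0],[-0.075,0.25,-0.06,0,0,0,0],[-0.075,0.25,-0.06,0,0,0,0],[-0.075,0.25,-0.06,0,0,0,0]],
  ],
)

```text
time_s: 6.65
position: [0.4506, 0.0381, 0.1693]
tcp_rot: [[0.989, 0.149, -0.0], [0.149, -0.989, 0.001], [-0.0, -0.001, -1.0]]
force: [-0.4, -0.5, -0.7]
opening: 0.003
grasp_force: 0.0
```

Run:
```python
from h import *;from rig import bot, cams, hand_in
s,c=wrist(bot,'w4');print(tool(s,[.4668,.0377,.052]))
for n,p in(('r',[.4668,.0377,.052]),('s',[.4618,-.0179,.052])):print(n,proj(c,np.array(p)))
pickle.dump(c,open('w4.pkl','wb'))
```

```text
[0.016  0.0028 0.1173]
r [280.58294284 188.5938653 ]
s [351.77268869 205.681745  ]
```

View pics/w4.png

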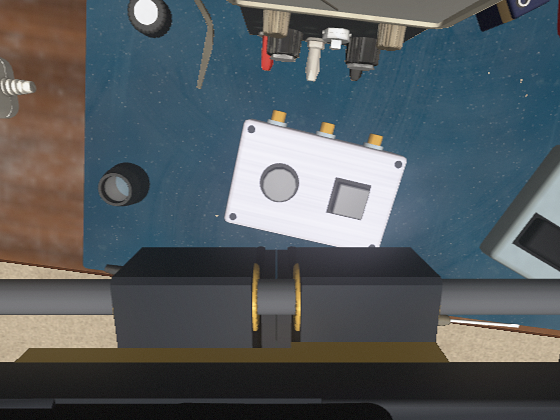

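The wrist view shows the round key top at (280,184) against a predicted (280.6,188.6), and the square key at (349,198). The voltmeter knobs are well ahead. I'll move +18 mm in x and +3 mm in y, and press to z≈0.044.

>>> tcp_steps(
  motion=[
    [[0.018,0.003,0.03,0,0,0,0],[0.018,0.003,0.07,0,0,0,0],[0.018,0.003,0.1,0,0,0,0],[0.018,0.003,0.108,0,0,0,0],[0.018,0.003,0.112,0,0,0,0],[0.018,0.003,0.115,0,0,0,0],[0.018,0.003,0.117,0,0,0,0],[0.018,0.003,0.119,0,0,0,0],[0.018,0.003,0.121,0,0,0,0],[0.018,0.003,0.123,0,0,0,0],[0.018,0.003,0.125,0,0,0,0],[0.018,0.003,0.127,0,0,0,0],[0.018,0.003,0.127,0,0,0,0],[0.018,0.003,0.127,0,0,0,0]],
  ],
)

```text
time_s: 8.1
position: [0.4698, 0.0362, 0.0451]
tcp_rot: [[0.989, 0.146, 0.003], [0.146, -0.989, -0.0], [0.003, 0.001, -1.0]]
force: [-3.0, 1.5, 26.3]
opening: 0.004
grasp_force: 13.1
```

Round key bottomed out at z=0.0451 with 26 N. Now lift and go over the bar, turning 27° to line up with it.

To row units: 27 degrees / 90 = 0.3.

>>> tcp_steps(
  motion=[
    [[0,0,-0.04,0,0,0,0],[0,0,-0.08,0,0,0,0],[0,0,-0.1,0,0,0,0],[0,0,-0.1,0,0,0,0],[-0.06,0.232,-0.1,0,0,0.3,0],[-0.06,0.232,-0.1,0,0,0.3,0],[-0.06,0.232,-0.1,0,0,0.3,0],[-0.06,0.232,-0.1,0,0,0.3,0],[-0.06,0.232,-0.1,0,0,0.3,0],[-0.06,0.232,-0.1,0,0,0.3,0],[-0.06,0.232,-0.1,0,0,0.3,0],[-0.06,0.232,-0.1,0,0,0.3,0],[-0.06,0.232,-0.1,0,0,0.3,0]],
  ],
)

```text
time_s: 9.4
position: [0.4431, -0.2001, 0.142]
tcp_rot: [[0.949, -0.317, -0.002], [-0.317, -0.949, 0.001], [-0.002, -0.001, -1.0]]
force: [0.1, -0.8, -0.3]
opening: 0.008
grasp_force: 0.0
```

Run:
```python
from h import *;from rig import bot, cams, hand_in
s,c=wrist(bot,'w5');print(tool(s,[.444,-.2024,.042]),proj(c,np.array([.444,-.2024,.042])))
pickle.dump(c,open('w5.pkl','wb'))
c=cams.capture('top');i=cv2.resize(c['color'][222:282,240:400,::-1],None,fx=5,fy=5,interpolation=2)
j=cv2.imread('pics/w5.png')[:300];cv2.imwrite('pics/m.png',np.vstack([i,cv2.copyMakeBorder(j,0,0,0,240,0)]))
```

```text
[0.0018 0.0019 0.1   ] [279.93541841 212.1109327 ]
```

View pics/m.png

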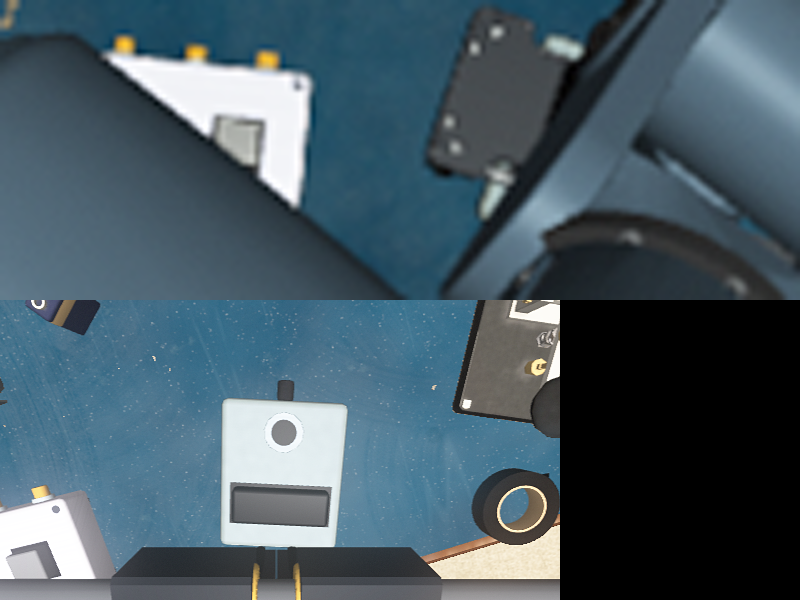

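The wrist view shows the bar's top centred at (280,209) against a predicted (280,212), lined up with the tool. The selector still sits where it was. Now press the bar and hold.

>>> tcp_steps(
  motion=[
    [[0.004,0.002,0.03,0,0,0,0],[0.004,0.002,0.06,0,0,0,0],[0.004,0.002,0.085,0,0,0,0],[0.004,0.002,0.094,0,0,0,0],[0.004,0.002,0.098,0,0,0,0],[0.004,0.002,0.1,0,0,0,0],[0.004,0.002,0.102,0,0,0,0],[0.004,0.002,0.104,0,0,0,0],[0.004,0.002,0.106,0,0,0,0],[0.004,0.002,0.108,0,0,0,0],[0.004,0.002,0.109,0,0,0,0],[0.004,0.002,0.109,0,0,0,0],[0.004,0.002,0.109,0,0,0,0],[0.004,0.002,0.109,0,0,0,0],[0.004,0.002,0.109,0,0,0,0]],
  ],
)

```text
time_s: 11.0
position: [0.4473, -0.2053, 0.0352]
tcp_rot: [[0.948, -0.319, 0.002], [-0.319, -0.948, -0.001], [0.002, 0.0, -1.0]]
force: [-0.8, 2.6, 15.6]
opening: 0.006
grasp_force: 8.0
```

The bar is bottomed at z=0.0352 and held with 15.6 N, above the 5 N it needs. Handing in.

>>> tcp_steps(
  motion=[
    [[0,0,0,0,0,0,0],[0,0,0,0,0,0,0],[0,0,0,0,0,0,0]],
  ],
)

```text
time_s: 11.3
position: [0.4473, -0.2053, 0.0352]
tcp_rot: [[0.948, -0.319, 0.002], [-0.319, -0.948, -0.001], [0.002, 0.0, -1.0]]
force: [-0.4, 3.6, 16.3]
opening: 0.003
grasp_force: 8.0
```

```bash
python3 -c "
from rig import bot, cams, hand_in
print(hand_in())"
```

```text
the job is handed in; nothing more can be done
None
```

I switched on the rocker, pressed the round key fully down, and handed the job in at 11.3 s with the fingers holding the talk bar down at about 16 N; hand-in returned no verdict, so success is judged from my own measurements.

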